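# Set a metal blank overhanging on the filing board and lock it with the cam

## Task

Set the aluminium blank up for dressing its end: with the fingertips, push it flat against the fence of the filing board and along the fence until its marked end sticks out about 30 mm past the open end of the board, the scribed line level with that end. Then swing the wooden cam lever fully round so that its cam presses the blank tight against the fence. Only push: never lift the blank, and leave the sanding block, the tape measure and the pencil where they are.

Things in the scene. Friction and masses are not known exactly. Their poses are not given: they have to be found in the camera images.
- board: filing board, fixed flat on the bench: brown wood, 150 mm (its x) by 240 mm (its y) by 18 mm, its open end towards the robot. Origin: centre of its underside. A wooden fence, 22 mm wide, 16 mm above the board's top, runs along its whole +x side, inner face at x = +0.053. The open end to overhang is the -y end, y = -0.120. The -x side has no fence, only the cam lever by the -y end.
- blank_mid (a point): centre of the blank, half-way up: a flat aluminium plate 50 mm (its x) by 130 mm (its y) by 6 mm, about 0.12 kg, loose on the board's top. A thin dark line is scribed across it 30 mm from its -y end, the marked end. At the start it lies askew by up to 0.2 rad, its centre 14 to 46 mm short of its place on the fence, wholly to the +y side of the cam.
- cam (a joint): turn of the cam lever about its upright pivot bolt, rad: 0 = open, lever pointing to 190 degrees in the board's frame (from its x towards its y); it turns clockwise seen from above to the stop at 1.83, lever nearly along the board's +y. Stiff (0.2 N m), stays where left. Below 0.35 a blank on the fence passes the cam with 8 mm to spare; the cam bears on it from about 1.55 to the stop.
- cam_pivot (a point): the pivot of the cam lever, fixed to the board at x = -0.0265, y = -0.095 in the board's frame, at half the height of the lever (27 mm above the bench).
- lever_push (a point): point on the lever's middle line, half-way up, 78 mm from the pivot: a good place to push; 3 to 6 N swings it. The lever is a bar 18 mm wide, 15 mm high, ending 102 mm from the pivot; underside 20 mm, top 35 mm above the bench. The cam at the pivot is a disc of 20 mm radius set 10 mm off centre, its rim waxed so that it hardly drags the blank along.
- sanding_block: bystander: cork sanding block, 62 by 112 by 29 mm, on the bench beside the board's -x side; origin at the centre of its underside.
- tape_measure: bystander: tape measure, 39 by 84 by 64 mm, on the bench behind the fence; origin at the centre of its underside.
- pencil: bystander: flat carpenter pencil, 10 by 145 by 14 mm, on the bench beyond the +y end of the board; origin at the centre of its underside.
There are look-alikes about, which are no part of the job. Of the things shaped like the part that bears blank_mid, the aluminium one is meant.

How it is judged:
By the outcome, as a careful person would: the job done as asked, in the order asked, and still so for the second after the job is handed in, with the robot touching nothing.
It also fails if it takes over 58 s, if anything falls off the work surface, if the arm or the gripper's body presses on something with over 40 N, if the wrist force passes 120 N, or if a joint passes its speed limit or range.

## Robot

A 6-joint arm with a two-finger parallel gripper is mounted at the origin on a cart in front of the work surface, level with it; the furniture and walls round the work are solid. World frame = base frame: x ahead of the robot, y to its left, z up, the work surface at z = 0. Lengths are in m, angles in rad, forces in N, time in s.
With the tool pointing down it reaches from about 0.35 to 0.975 m from the base axis. Payload 4.9 kg.
Tool frame: the origin (TCP) lies between the finger pads; the fingertips stand 22 mm ahead of it and the grasp point (between the pads) lies 3 mm ahead of it; z points along the fingers, y is the line along which they close (so a half turn about z gives the same grasp; the last joint's range is limited). The gripper opens to 85 mm and grips with 20 to 120 N. Pads are 22 mm wide; open, the fingers measure 114 mm over their backs; the gripper's body (76 mm by 85 mm) begins 54 mm behind the grasp point. The pads swing forward as they close: fully open they stand 13 mm farther back than shut.
Start: joints at [-1.322, 0.053, 1.613, -0, 1.476, -0.119], TCP at [0.225, -0.583, 0.253] pointing down, gripper open.
Joint ranges: [-3.01, 3.01], [-1.01, 2.22], [0.06, 2.58], [-1.02, 4.17], [0.09, 2.62], [-3.14, 3.14]. Speed limits (rad/s): [2.57, 2.57, 3.14, 3.14, 3.14, 3.14].

## Interface

Orientations are given as a unit quaternion [w, x, y, z].
In Python, from plant import state, grab_frame, get_calibration, job_done, recognise, regions_of gives the robot as it stands.
- The arm moves only by the tool apply_moves, never from a script. Its argument "targets" is a list of rows, each an object with "translation": the shift along the tool's x, y, z normalised to -1 to 1, where 1 is 100 mm, a list of three; "twist": the turn about the tool's z normalised to -1 to 1, where 1 is 0.1 rad; "hand": the opening, from 0 (shut) to 1 (fully open). A call has 1 to 8 rows; each row shifts and turns the commanded pose from where the row before left it, along the tool's axes as they then stand; what a row does not reach is not made up. A row lasts 1/10 s, in which the tool goes at most 50 mm and 8.59 degrees, less where a joint would pass 70% of its speed; a pose out of reach is approached as far as the arm can. A call with a number of a shift or a turn outside -1 to 1 is refused whole. A call with a gripper value outside its range is refused whole. The fingers move at their own pace and stop on an object; the grip force is fixed at half the most. Time passes only in rows, so rows that do not move let the fingers close. It gives the time, the measured TCP pose, the force, the opening and the grip force at its end, in the units of the state.
- state(): the state, without advancing time (a new reading comes with each control period).
- grab_frame(name): name is "scene" or "top" or "wrist"; returns the picture (384x512x3 uint8, red, green, blue); there is no depth.
- get_calibration(name): a dict with "camera_matrix" (3x3 intrinsics, pixels), "D" ([k1, k2, p1, p2, k3] as OpenCV has them; the pictures are not rectified), "pose" (4x4, takes a point from camera to world coordinates). Camera axes: x right, y up, looking along -z (the intrinsics and any distortion apply to the point x, -y, -z); pixel columns grow to the right and rows downward; lengths in m; the calibration is good to about 2 mm. A picture is of the moment at which its call begins: read the wrist's pose just before it. get_calibration takes no time and is no camera call; for the wrist camera it gives the pose at the moment of the call.
- job_done(): hands the job in; it is judged then, once.
Trained networks look in the newest picture that a camera, given by its name, has taken for a name from the list of things; names that differ only in an ending like _2 or _b are one class to them, and where a whole thing is asked for, a point or a joint stands for the part that bears it (a point fixed in the world has none). Each returns a list of dicts, best first, with "score" (0 to 1); they miss things now and then, are a little off and sometimes report something else, mostly with a low value. They report only what shows in the picture. A call takes as long as a camera call. They do not tell look-alikes from the thing itself.
- recognise(camera, query): "point" ([x, y, z] in m, in world coordinates, good to about 4 mm: the middle of the surface that is visible of it).
- regions_of(camera, query): "pixels" (384x512 bool, what is visible of it).
The state is a dict: "time": time; "joint_pos": joint angles; "joint_vel": joint speeds; "joint_efforts": joint torques, N m; "tool_pos": TCP position; "tool_rot": TCP orientation; "contact_force": force on the tool from outside, world axes, zero at the start; "ft_torque": the same for the moment, N m; "gripper_width": opening from 0.0 (shut) to 1.0 (fully open); "grasp_force": force on a finger pad.
Only numpy, scipy, OpenCV 4.12 (cv2) and the standard library are available. Lean on these libraries where they do the work, as an engineer would, in place of code of your own. Each camera call takes 0.05 s, during which the arm holds its last target. There are 200 camera calls.

## Working session

There is one attempt and no reset: what is moved stays moved. The work goes in short steps, Python scripts to look and compute and a tool call to move; the robot and the scene stay as the last step left them, time stands still between calls to the robot, and variables do not carry over. Pictures are saved under pics/ and viewed, at most 10 in all, crops included, and the job is handed in when it is done.

Besides the shell and the picture viewer there is one more tool, called after "Emit:" by a JSON object that holds its "name" and its "arguments". apply_moves: Moves the arm, as the interface text tells. Its arguments: {"type":"object","properties":{"targets":{"type":"array"}},"required":["targets"]}

```bash
mkdir -p pics; ls; cat > h.py <<'E'
import numpy as np,cv2
from plant import *
def save(cam,name,crop=None,s=1):
    im=grab_frame(cam)
    if crop: r0,r1,c0,c1=crop; im=im[r0:r1,c0:c1]
    im=cv2.resize(im,None,fx=s,fy=s,interpolation=cv2.INTER_CUBIC)
    cv2.imwrite('pics/'+name,im[:,:,::-1])
def ray(cam,px,z,cal=None):
    c=cal or get_calibration(cam);K=np.array(c['camera_matrix']);D=np.array(c['D'],float);T=np.array(c['pose'])
    u=cv2.undistortPoints(np.array(px,float).reshape(-1,1,2),K,D).reshape(-1,2)
    d=np.c_[u[:,0],-u[:,1],-np.ones(len(u))]@T[:3,:3].T
    o=T[:3,3]; return o+d*((z-o[2])/d[:,2])[:,None]
def proj(cam,P):
    c=get_calibration(cam);K=np.array(c['camera_matrix']);D=np.array(c['D'],float);T=np.array(c['pose'])
    p=(np.array(P,float)-T[:3,3])@T[:3,:3]; p=p*[1,-1,-1]
    return cv2.projectPoints(p.reshape(-1,1,3),np.zeros(3),np.zeros(3),K,D)[0].reshape(-1,2)
E
python3 - <<'E'
from h import *
save('top','top1.png',s=1.5)
save('scene','scene1.png',s=1.5)
for q in ['board','blank_mid','cam','lever_push','sanding_block','tape_measure','pencil']:
    print(q,[(np.round(r['point'],3).tolist(),round(r['score'],2),proj('top',[r['point']])[0].round().tolist()) for r in recognise('top',q)])
s=state();print(s['time'],s['tool_pos'],s['tool_rot'],s['contact_force'])
E
```

```text
pics
board [([0.501, 0.254, 0.018], 0.65, [268.0, 187.0])]
blank_mid [([0.253, 0.234, 0.002], 0.95, [277.0, 290.0]), ([0.531, 0.253, 0.024], 0.69, [268.0, 174.0])]
cam [([0.407, 0.258, 0.033], 0.63, [266.0, 224.0])]
lever_push [([0.412, 0.264, 0.035], 0.82, [264.0, 222.0])]
sanding_block [([0.532, 0.424, 0.025], 0.61, [199.0, 174.0])]
tape_measure [([0.499, 0.253, 0.019], 0.64, [268.0, 187.0]), ([0.58, 0.141, 0.059], 0.57, [315.0, 151.0])]
pencil [([0.673, 0.362, 0.013], 0.52, [225.0, 122.0]), ([0.501, 0.256, 0.016], 0.28, [267.0, 187.0])]
0.45 [ 0.22471528 -0.58312128  0.25319855] [-1.00952424e-04  9.83136384e-01  1.82873837e-01  4.76269497e-06] [-0.41082706  0.02827026  0.14934297]
```

View pics/top1.png

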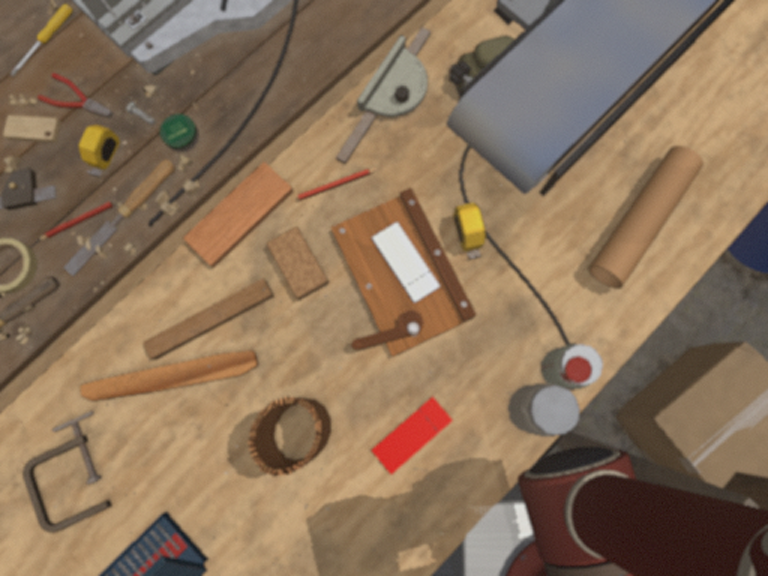

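View pics/scene1.png

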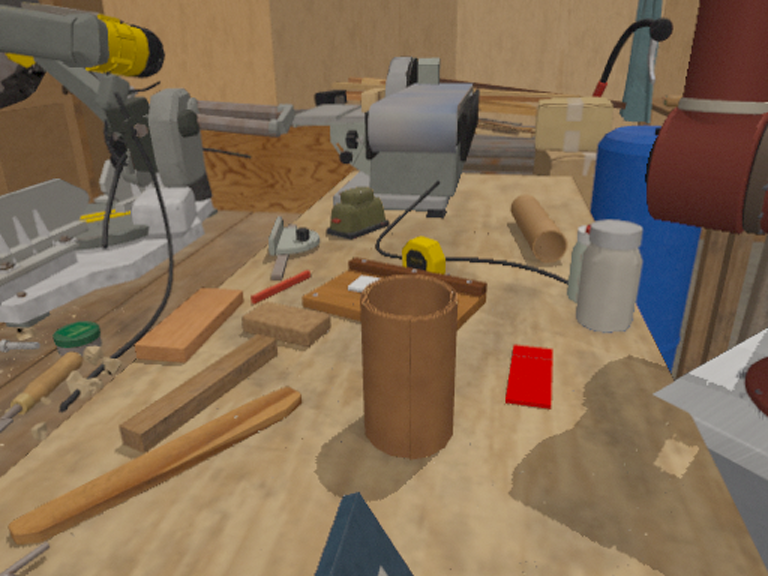

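The top view shows the things that could pass for the blank. The silver plate on the board is at about (270,174) in 512-wide pixels, with its scribed line towards the robot. The red plate on the bench is at (277,290). The aluminium one is meant, so I choose the plate on the board. Next I fit the board and the blank.

```bash
python3 - <<'E'
from h import *
save('top','c1.png',(110,250,190,350),4.5)
def rect(q,z):
    for r in regions_of('top',q):
        m=r['pixels'].astype(np.uint8); ys,xs=np.nonzero(m)
        c=max(cv2.findContours(m,0,cv2.CHAIN_APPROX_NONE)[0],key=len).reshape(-1,2)
        P=ray('top',c,z)[:,:2]
        R=cv2.minAreaRect((P*1000).astype(np.float32))
        print(q,round(r['score'],2),m.sum(),np.mean(xs).round(),np.mean(ys).round(),np.round(R[0],1),np.round(R[1],1),round(R[2],1))
rect('board',.018);rect('blank_mid',.024);rect('lever_push',.035)
E
```

```text
board 0.71 5035 268.0 185.0 [509. 275.] [246.3 204.8] 24.9
blank_mid 0.74 1062 270.0 175.0 [530.9 247.1] [131.2  51.8] 32.7
blank_mid 0.72 1137 274.0 290.0 [254.4 240.3] [ 48.9 126.9] 40.3
lever_push 0.71 548 261.0 221.0 [410.  276.3] [ 40.7 120.4] 26.5
```

View pics/c1.png

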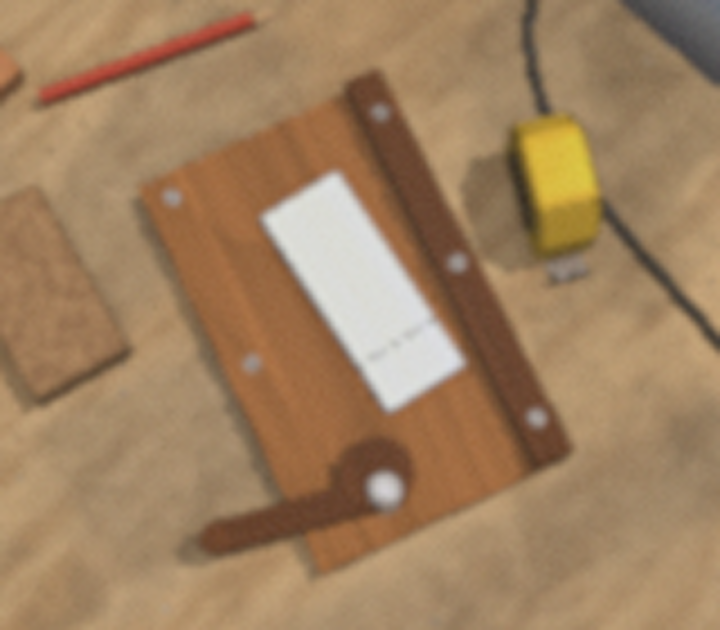

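```bash
cat > fit.py <<'E'
from h import *
from scipy.optimize import least_squares
def topx(c): return (np.array(c,float)+.5)/4.5-.5+[190,110]
M=np.array([[-.075,.12,.018],[-.075,-.12,.018],[.053,.12,.034],[.053,-.12,.034],[.075,.12,.034],[.075,-.12,.034],[-.0265,-.095,.04]])
px=topx([[140,187],[320,575],[347,90],[533,470],[380,70],[572,450],[386,488]])
W=np.array([ray('top',[p],m[2])[0,:2] for p,m in zip(px,M)])
def tf(b,P):
    c,s=np.cos(b[2]),np.sin(b[2]);P=np.atleast_2d(P)
    return P[:,:2]@np.array([[c,s],[-s,c]])+b[:2]
def inv(b,P):
    c,s=np.cos(b[2]),np.sin(b[2]);return (np.atleast_2d(P)[:,:2]-b[:2])@np.array([[c,-s],[s,c]])
f=least_squares(lambda b:(tf(b,M)-W).ravel(),[.5,.25,-1.1])
B=f.x
E
python3 - <<'E'
from fit import *
print('board',B.round(4),'res mm',(f.fun.reshape(-1,2)*1000).round(1).tolist())
bl=ray('top',topx([[262,215],[340,170],[465,365],[390,412]]),.024)
print('blank corners in board',(inv(B,bl)*1000).round(1).tolist(),'ctr',(inv(B,bl.mean(0))*1000).round(1))
print('line',(inv(B,ray('top',topx([[368,358],[435,322]]),.024))*1000).round(1).tolist())
print('lever tip',(inv(B,ray('top',topx([[205,538]]),.035))*1000).round(1))
E
```

```text
board [ 0.5159  0.2541 -1.1366] res mm [[0.6, 1.5], [-0.8, 0.1], [3.7, 1.2], [-0.9, -2.6], [1.3, -0.2], [-2.3, -1.5], [-1.6, 1.5]]
blank corners in board [[-19.5, 73.4], [30.7, 78.6], [44.9, -50.2], [-3.2, -56.3]] ctr [[13.2 11.4]]
line [[-1.1, -24.4], [40.6, -21.8]]
lever tip [[-121.8  -77.2]]
```

```bash
cat > go.py <<'E'
import sys
from fit import *
from scipy.spatial.transform import Rotation as Ro
def rep():
    s=state();q=s['tool_rot'];R=Ro.from_quat([q[1],q[2],q[3],q[0]]).as_matrix()
    p=s['tool_pos']; a=np.arctan2(R[1,0],R[0,0])
    print('t',round(s['time'],2),'board xy mm',(inv(B,p[:2])[0]*1000).round(1),'z',(p[2]*1000).round(1),'F board',np.r_[inv([0,0,B[2]],s['contact_force'][:2])[0],s['contact_force'][2]].round(1),'grip',round(s['gripper_width'],2),'yaw err tool x vs board y',round(a-(B[2]+np.pi/2),3))
    return p,R
def to(x,y,z,p,R):
    w=np.r_[tf(B,[[x/1000,y/1000]])[0],z/1000]
    print('to',(x,y,z),'tool delta (units .1m)',((w-p)@R*10).round(3))
if __name__=='__main__':
    p,R=rep()
    a=list(map(float,sys.argv[1:]))
    if a: to(*a,p,R)
E
python3 go.py -60 30 200; python3 -c "
from h import *
print(ray('top',[[370,273],[388,245],[315,151],[199,174]],.1).round(3))"
```

```text
t 0.65 board xy mm [ 637.2 -616.4] z 253.3 F board [ 0.3 -0.2 -0.1] grip 1.0 yaw err tool x vs board y -0.066
to (-60.0, 30.0, 200.0) tool delta (units .1m) [ 5.987 -7.385  0.533]
[[ 0.292  0.036  0.1  ]
 [ 0.352 -0.007  0.1  ]
 [ 0.567  0.146  0.1  ]
 [ 0.514  0.412  0.1  ]]
```

Emit:
{"name": "apply_moves", "arguments": {"targets": [{"translation": [0.4, -0.1, 0], "twist": -0.33, "hand": 0}, {"translation": [0.45, -0.1, 0], "twist": -0.33, "hand": 0}, {"translation": [0.45, -0.1, 0], "twist": 0, "hand": 0}, {"translation": [0.45, -0.2, 0], "twist": 0, "hand": 0}, {"translation": [0.45, -0.2, 0], "twist": 0, "hand": 0}, {"translation": [0.4, -0.3, 0], "twist": 0, "hand": 0}, {"translation": [0.3, -0.4, 0], "twist": 0, "hand": 0}, {"translation": [0.3, -0.4, 0], "twist": 0, "hand": 0}]}}

```text
time: 1.45
tool_pos: [0.4425, -0.2869, 0.2534]
tool_rot: [0.0, 0.977, 0.215, 0.0]
contact_force: [0.3, -0.3, 0.4]
gripper_width: -0.0
grasp_force: 0.0
```

```bash
python3 go.py -60 30 200
```

```text
t 1.45 board xy mm [ 459.9 -294.2] z 253.4 F board [0.4 0.2 0.4] grip -0.0 yaw err tool x vs board y -0.0
to (-60.0, 30.0, 200.0) tool delta (units .1m) [ 3.24  -5.2    0.534]
```

Emit:
{"name": "apply_moves", "arguments": {"targets": [{"translation": [0.35, -0.3, 0], "twist": 0, "hand": 0}, {"translation": [0.35, -0.3, 0], "twist": 0, "hand": 0}, {"translation": [0.25, -0.42, 0], "twist": 0, "hand": 0}, {"translation": [0.25, -0.42, 0], "twist": 0, "hand": 0}, {"translation": [0.25, -0.42, 0], "twist": 0, "hand": 0}, {"translation": [0.25, -0.42, 0], "twist": 0, "hand": 0}, {"translation": [0.25, -0.42, 0], "twist": 0, "hand": 0}, {"translation": [0.25, -0.42, 0], "twist": 0, "hand": 0}]}}

```text
time: 2.25
tool_pos: [0.5103, 0.0889, 0.2537]
tool_rot: [0.0, 0.977, 0.215, 0.001]
contact_force: [1.6, -0.7, -0.2]
gripper_width: -0.001
grasp_force: 0.0
```

Emit:
{"name": "apply_moves", "arguments": {"targets": [{"translation": [0.2, -0.42, 0], "twist": 0, "hand": 0}, {"translation": [0.2, -0.42, 0], "twist": 0, "hand": 0}, {"translation": [0.15, -0.42, 0], "twist": 0, "hand": 0}]}}

```text
time: 2.55
tool_pos: [0.5073, 0.2264, 0.2536]
tool_rot: [-0.0, 0.977, 0.215, 0.0]
contact_force: [0.2, -0.5, 0.4]
gripper_width: -0.0
grasp_force: 0.0
```

```bash
python3 go.py -60 30 200;python3 -c "
from h import *
save('wrist','w1.png',s=1.5)"
```

```text
t 2.55 board xy mm [ 21.5 -19.5] z 253.6 F board [ 0.6 -0.   0.4] grip -0.0 yaw err tool x vs board y -0.0
to (-60.0, 30.0, 200.0) tool delta (units .1m) [ 0.495 -0.816  0.536]
```

View pics/w1.png

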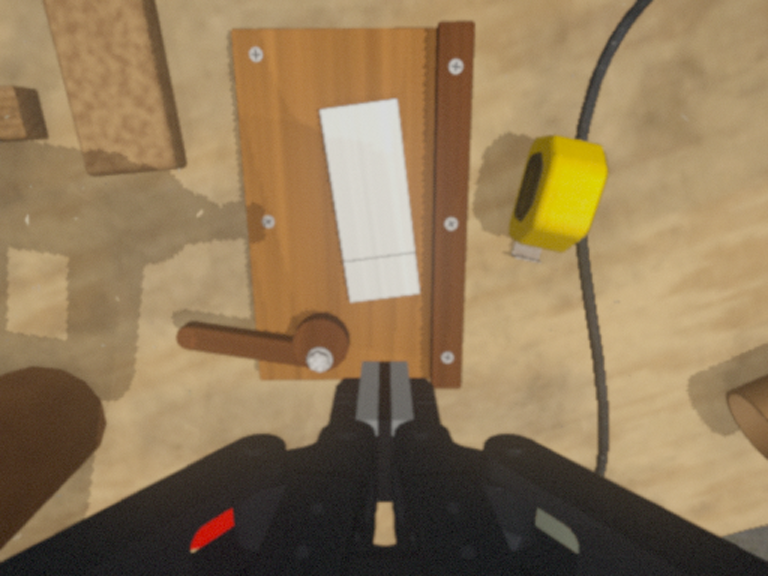

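The wrist view shows the blank askew, with corners at (319,109), (396,99), (420,294) and (350,303). The scribed line is near y=257 and the marked end faces the open end, which is at y≈385. The lever runs from (320,358) to its tip at (180,335), so it is slightly past open. I refit the board from this view.

```bash
cat > fitw.py <<'E'
from fit import *
P=lambda c:(np.array(c,float)+.5)/1.5-.5
M2=M[:6]; px2=P([[233,30],[260,381],[439,23],[431,388],[474,22],[461,387]])
if __name__=='__main__':
    W2=np.array([ray('wrist',[p],m[2])[0,:2] for p,m in zip(px2,M2)])
    f2=least_squares(lambda b:(tf(b,M2)-W2).ravel(),B)
    b=f2.x; print('board wrist',b.round(4),'vs top',B.round(4),(f2.fun.reshape(-1,2)*1000).round(1).tolist())
    bl=ray('wrist',P([[319,109],[396,99],[420,294],[350,303]]),.024)
    print('blank',(inv(b,bl)*1000).round(1).tolist(),(inv(b,bl.mean(0))*1000).round(1))
    print('line',(inv(b,ray('wrist',P([[344,261],[416,253]]),.024))*1000).round(1).tolist())
    print('lever tip',(inv(b,ray('wrist',P([[178,335]]),.035))*1000).round(1),'bolt',(inv(b,ray('wrist',P([[320,358]]),.042))*1000).round(1))
    d=tf(b,[[0.028,-.085]])-tf(B,[[0.028,-.085]]);print(d)
    np.save('Bw.npy',b)
E
python3 fitw.py
```

```text
board wrist [ 0.5157  0.2595 -1.1235] vs top [ 0.5159  0.2541 -1.1366] [[0.1, 1.7], [0.2, 0.1], [0.9, 0.7], [-0.9, -0.7], [1.2, -0.6], [-1.4, -1.3]]
blank [[-21.3, 72.4], [27.9, 78.0], [44.7, -50.9], [-4.9, -57.2]] [[11.6 10.6]]
line [[-8.3, -26.7], [41.6, -21.4]]
lever tip [[-125.   -76.5]] bolt [[-25.5 -91.6]]
[[0.00059668 0.00452572]]
```

```bash
sed -i "s/^def rep/B=np.load('Bw.npy')\ndef rep/" go.py; python3 go.py -50 20 60
```

```text
t 2.6 board xy mm [ 20.7 -20.8] z 253.5 F board [-3.3 -1.5 -0. ] grip 0.0 yaw err tool x vs board y -0.008
to (-50.0, 20.0, 60.0) tool delta (units .1m) [ 0.399 -0.701  1.939]
```

Emit:
{"name": "apply_moves", "arguments": {"targets": [{"translation": [0.2, -0.35, 0.1], "twist": -0.08, "hand": 0}, {"translation": [0.2, -0.35, 0.3], "twist": 0, "hand": 0}, {"translation": [0, 0, 0.4], "twist": 0, "hand": 0}, {"translation": [0, 0, 0.4], "twist": 0, "hand": 0}, {"translation": [0, 0, 0.4], "twist": 0, "hand": 0}, {"translation": [0, 0, 0.25], "twist": 0, "hand": 0}, {"translation": [0, 0, 0], "twist": 0, "hand": 0}]}}

```text
time: 3.3
tool_pos: [0.5106, 0.3029, 0.0634]
tool_rot: [0.001, 0.976, 0.219, -0.005]
contact_force: [0.0, 0.6, -0.7]
gripper_width: -0.003
grasp_force: 0.0
```

```bash
python3 go.py -30 20 42
```

```text
t 3.3 board xy mm [-41.4  14.1] z 63.4 F board [-0.5  0.3 -0.7] grip -0.0 yaw err tool x vs board y -0.005
to (-30.0, 20.0, 42.0) tool delta (units .1m) [0.061 0.114 0.214]
```

Emit:
{"name": "apply_moves", "arguments": {"targets": [{"translation": [0.06, 0, 0.1], "twist": 0, "hand": 0}, {"translation": [0, 0, 0.1], "twist": 0, "hand": 0}, {"translation": [0, 0, 0], "twist": 0, "hand": 0}]}}

```text
time: 3.6
tool_pos: [0.5197, 0.307, 0.0484]
tool_rot: [-0.0, 0.976, 0.219, 0.0]
contact_force: [-0.2, 0.9, -0.2]
gripper_width: -0.001
grasp_force: 0.0
```

```bash
python3 go.py -14 20 42
```

```text
t 3.6 board xy mm [-41.1  24.1] z 48.4 F board [-0.9  0.2 -0.2] grip -0.0 yaw err tool x vs board y -0.006
to (-14.0, 20.0, 42.0) tool delta (units .1m) [-0.039  0.272  0.064]
```

Emit:
{"name": "apply_moves", "arguments": {"targets": [{"translation": [0, 0.03, 0.06], "twist": 0, "hand": 0}, {"translation": [0, 0.06, 0], "twist": 0, "hand": 0}, {"translation": [0, 0.06, 0], "twist": 0, "hand": 0}, {"translation": [0, 0.06, 0], "twist": 0, "hand": 0}, {"translation": [0, 0.04, 0], "twist": 0, "hand": 0}, {"translation": [0, 0, 0], "twist": 0, "hand": 0}]}}

```text
time: 4.2
tool_pos: [0.5306, 0.2838, 0.0428]
tool_rot: [-0.0, 0.976, 0.219, 0.0]
contact_force: [-0.4, 0.1, -0.0]
gripper_width: 0.001
grasp_force: 0.0
```

```bash
python3 go.py -12 20 42
```

```text
t 4.2 board xy mm [-15.5  23.9] z 42.8 F board [-0.2 -0.3 -0. ] grip 0.0 yaw err tool x vs board y -0.006
to (-12.0, 20.0, 42.0) tool delta (units .1m) [-0.039  0.035  0.008]
```

Emit:
{"name": "apply_moves", "arguments": {"targets": [{"translation": [0, 0.02, 0], "twist": 0, "hand": 0}, {"translation": [0, 0.02, 0], "twist": 0, "hand": 0}, {"translation": [0, 0.02, 0], "twist": 0, "hand": 0}, {"translation": [0, 0, 0], "twist": 0, "hand": 0}]}}

```text
time: 4.6
tool_pos: [0.5327, 0.2789, 0.0425]
tool_rot: [0.0, 0.976, 0.219, 0.0]
contact_force: [-0.0, -0.2, -0.2]
gripper_width: 0.002
grasp_force: 0.1
```

```bash
python3 go.py -9 20 42; python3 -c "
from h import *
save('wrist','w2.png',s=1.5)"
```

```text
t 4.6 board xy mm [-10.1  23.7] z 42.5 F board [ 0.1 -0.1 -0.2] grip 0.0 yaw err tool x vs board y -0.006
to (-9.0, 20.0, 42.0) tool delta (units .1m) [-0.037  0.011  0.005]
```

View pics/w2.png

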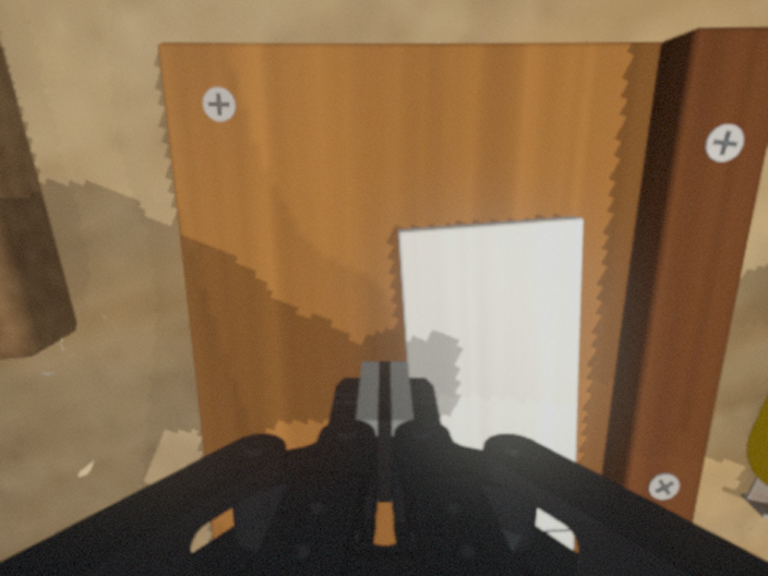

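The view shows slim fingertips, about 13 mm across both, at the blank's -x edge (400,380). The gap to the fence foot is still about 12 mm (582 to 630). I keep pushing.

Emit:
{"name": "apply_moves", "arguments": {"targets": [{"translation": [0, 0.03, 0], "twist": 0, "hand": 0}, {"translation": [0, 0.03, 0], "twist": 0, "hand": 0}, {"translation": [0, 0.02, 0], "twist": 0, "hand": 0}, {"translation": [0, 0, 0], "twist": 0, "hand": 0}]}}

```text
time: 5.05
tool_pos: [0.5362, 0.2714, 0.0424]
tool_rot: [0.0, 0.976, 0.219, -0.0]
contact_force: [-0.1, 0.2, 0.4]
gripper_width: 0.002
grasp_force: 0.0
```

```bash
python3 go.py -3 20 42
```

```text
t 5.05 board xy mm [-1.9 23.5] z 42.4 F board [-0.2 -0.   0.4] grip 0.0 yaw err tool x vs board y -0.006
to (-3.0, 20.0, 42.0) tool delta (units .1m) [-0.036 -0.011  0.004]
```

Emit:
{"name": "apply_moves", "arguments": {"targets": [{"translation": [0, 0.015, 0], "twist": 0, "hand": 0}, {"translation": [0, 0.015, 0], "twist": 0, "hand": 0}, {"translation": [0, 0, 0], "twist": 0, "hand": 0}]}}

```text
time: 5.35
tool_pos: [0.5373, 0.2688, 0.0424]
tool_rot: [0.0, 0.976, 0.219, -0.0]
contact_force: [0.1, 0.5, 1.2]
gripper_width: 0.002
grasp_force: 0.0
```

Emit:
{"name": "apply_moves", "arguments": {"targets": [{"translation": [0, 0.01, 0], "twist": 0, "hand": 0}, {"translation": [0, 0, 0], "twist": 0, "hand": 0}]}}

```text
time: 5.55
tool_pos: [0.5377, 0.268, 0.0424]
tool_rot: [0.0, 0.976, 0.219, -0.0]
contact_force: [-0.4, 0.2, -0.4]
gripper_width: -0.001
grasp_force: 0.0
```

```bash
python3 go.py; python3 -c "
from h import *
save('wrist','w3.png',(0,300,200,512),1.8)"
```

```text
t 5.55 board xy mm [ 1.8 23.5] z 42.4 F board [-0.3 -0.3 -0.4] grip -0.0 yaw err tool x vs board y -0.005
```

View pics/w3.png

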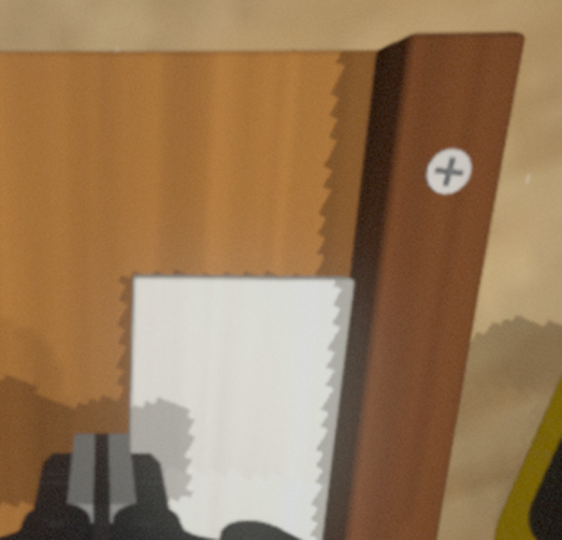

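The blank now lies almost parallel, about 2 mm from the fence foot (354 against roughly 362).

Emit:
{"name": "apply_moves", "arguments": {"targets": [{"translation": [0, 0.015, 0], "twist": 0, "hand": 0}, {"translation": [0, 0.01, 0], "twist": 0, "hand": 0}, {"translation": [0, 0, 0], "twist": 0, "hand": 0}]}}

```text
time: 5.9
tool_pos: [0.5381, 0.2668, 0.0424]
tool_rot: [-0.001, 0.976, 0.219, -0.001]
contact_force: [-3.3, 5.0, 0.8]
gripper_width: -0.0
grasp_force: 2.7
```

Emit:
{"name": "apply_moves", "arguments": {"targets": [{"translation": [0, 0.01, 0], "twist": 0, "hand": 0}, {"translation": [0, 0, 0], "twist": 0, "hand": 0}]}}

```text
time: 6.1
tool_pos: [0.5382, 0.2668, 0.0424]
tool_rot: [-0.002, 0.976, 0.219, -0.001]
contact_force: [-3.9, 8.5, 1.0]
gripper_width: -0.004
grasp_force: 4.1
```

```bash
python3 go.py
```

```text
t 6.1 board xy mm [ 3.2 23.4] z 42.4 F board [-9.4  0.2  1. ] grip -0.0 yaw err tool x vs board y -0.006
```

Emit:
{"name": "apply_moves", "arguments": {"targets": [{"translation": [0, -0.1, 0], "twist": 0, "hand": 0}, {"translation": [0, 0, -0.3], "twist": 0, "hand": 0}, {"translation": [0.3, 0.1, 0], "twist": 0, "hand": 0}, {"translation": [0.3, 0.2, 0], "twist": 0, "hand": 0}, {"translation": [0.17, 0.11, 0], "twist": 0, "hand": 0}, {"translation": [0, 0, 0], "twist": 0, "hand": 0}, {"translation": [0, 0, 0], "twist": 0, "hand": 0}]}}

```text
time: 6.8
tool_pos: [0.6218, 0.2697, 0.0721]
tool_rot: [0.0, 0.976, 0.219, -0.0]
contact_force: [-1.7, -0.1, -0.5]
gripper_width: 0.005
grasp_force: 0.0
```

```bash
python3 - <<'E'
from go import *
p,R=rep()
import plant
T=get_calibration('wrist')
for r in regions_of('wrist','blank_mid') if grab_frame('wrist') is not None else []:
    m=r['pixels'].astype(np.uint8);c=max(cv2.findContours(m,0,2)[0],key=cv2.contourArea).reshape(-1,2)
    P=ray('wrist',c,.024)[:,:2]; q=inv(B,P)*1000
    print(r['score'],m.sum(),q.min(0).round(1),q.max(0).round(1),cv2.boundingRect(m))
E
```

```text
t 6.8 board xy mm [ 36.7 100. ] z 72.1 F board [-0.6 -1.6 -0.5] grip 0.01 yaw err tool x vs board y -0.006
0.85 421 [31.6 18.8] [39.9 37.6] (208, 280, 56, 83)
0.47 27176 [-64.9  41.2] [ 84.3 124.6] (59, 190, 291, 178)
```

Emit:
{"name": "apply_moves", "arguments": {"targets": [{"translation": [0, 0, 0.2], "twist": 0, "hand": 0}, {"translation": [0, 0, 0.1], "twist": 0, "hand": 0}, {"translation": [0, 0, 0], "twist": 0, "hand": 0}, {"translation": [-0.08, 0, 0], "twist": 0, "hand": 0}, {"translation": [-0.08, 0, 0], "twist": 0, "hand": 0}, {"translation": [-0.08, 0, 0], "twist": 0, "hand": 0}, {"translation": [-0.08, 0, 0], "twist": 0, "hand": 0}, {"translation": [-0.08, 0, 0], "twist": 0, "hand": 0}]}}

```text
time: 7.7
tool_pos: [0.5852, 0.2524, 0.0426]
tool_rot: [-0.0, 0.976, 0.219, 0.0]
contact_force: [1.0, 0.8, -0.7]
gripper_width: -0.002
grasp_force: 0.3
```

Emit:
{"name": "apply_moves", "arguments": {"targets": [{"translation": [-0.08, 0, 0], "twist": 0, "hand": 0}, {"translation": [-0.08, 0, 0], "twist": 0, "hand": 0}, {"translation": [-0.08, 0, 0], "twist": 0, "hand": 0}, {"translation": [-0.08, 0, 0], "twist": 0, "hand": 0}, {"translation": [-0.08, 0, 0], "twist": 0, "hand": 0}, {"translation": [-0.08, 0, 0], "twist": 0, "hand": 0}, {"translation": [-0.05, 0, 0], "twist": 0, "hand": 0}, {"translation": [0, 0, 0], "twist": 0, "hand": 0}]}}

```text
time: 8.5
tool_pos: [0.5372, 0.2297, 0.0423]
tool_rot: [0.0, 0.976, 0.219, -0.0]
contact_force: [1.2, -0.4, -0.5]
gripper_width: -0.002
grasp_force: 0.0
```

```bash
python3 go.py; python3 -c "
from h import *
save('top','t2.png',(110,250,190,350),4.5)"
```

```text
t 8.5 board xy mm [36.2  6.5] z 42.3 F board [ 0.9  0.9 -0.5] grip -0.0 yaw err tool x vs board y -0.006
```

Emit:
{"name": "apply_moves", "arguments": {"targets": [{"translation": [0.15, 0, 0], "twist": 0, "hand": 0}, {"translation": [0, 0, -0.4], "twist": 0, "hand": 0}, {"translation": [-0.1, 0, -0.4], "twist": 0, "hand": 0}, {"translation": [-0.3, 0, -0.4], "twist": 0, "hand": 0}, {"translation": [-0.3, 0, -0.4], "twist": 0, "hand": 0}, {"translation": [0, 0, 0], "twist": 0, "hand": 0}, {"translation": [0, 0, 0], "twist": 0, "hand": 0}, {"translation": [0, 0, 0], "twist": 0, "hand": 0}]}}

```text
time: 9.35
tool_pos: [0.488, 0.2064, 0.2012]
tool_rot: [0.0, 0.976, 0.219, -0.001]
contact_force: [0.4, -0.0, 0.1]
gripper_width: 0.001
grasp_force: 0.0
```

```bash
python3 go.py; python3 -c "
from h import *
save('wrist','w4.png',s=1.5)"
```

```text
t 9.35 board xy mm [ 35.8 -48. ] z 201.2 F board [0.2 0.4 0.1] grip 0.0 yaw err tool x vs board y -0.006
```

View pics/w4.png

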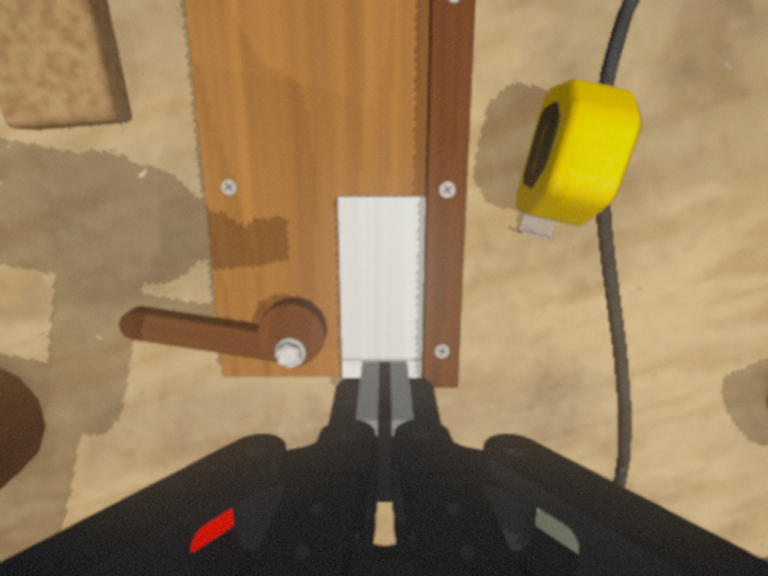

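The blank lies flush on the fence, with its +y end at y≈197. The scribed line is at about (343,361) and the board's open end at (222,377), so it is still short. I measure how much.

```bash
python3 - <<'E'
from go import *
P=lambda c:(np.array(c,float)+.5)/1.5-.5
b=np.array(B)
def f(px,z): return (inv(b,ray('wrist',P([px]),z))[0]*1000).round(1)
print('corner -x-y true(-75,-120)',f((222,377),.018),f((330,378),.018))
print('fence in (53,-120)',f((430,387),.034),'out (75,-120)',f((458,387),.034))
print('bolt (-26.5,-95)',f((289,351),.042))
print('line',f((343,361),.024),'blank +y',f((338,197),.024),f((425,197),.024), 'edges mid',f((341,330),.024),f((423,330),.024))
print('lever tip',f((120,323),.035))
E
```

```text
corner -x-y true(-75,-120) [ -68.6 -120.5] [   0.5 -121.7]
fence in (53,-120) [  63.4 -120.4] out (75,-120) [  80.5 -120.4]
bolt (-26.5,-95) [-19.9 -92.9]
line [   9.7 -107.3] blank +y [ 9.7 -6.3] [59.1 -6.6] edges mid [  9.1 -86.7] [ 59.3 -86.9]
lever tip [-118.8  -77.6]
```

Emit:
{"name": "apply_moves", "arguments": {"targets": [{"translation": [0.3, 0, 0.2], "twist": 0, "hand": 0}, {"translation": [0.35, 0, 0.2], "twist": 0, "hand": 0}, {"translation": [0, 0, 0.4], "twist": 0, "hand": 0}, {"translation": [0.03, 0, 0.4], "twist": 0, "hand": 0}, {"translation": [0, 0, 0.3], "twist": 0, "hand": 0}, {"translation": [0, 0, 0.09], "twist": 0, "hand": 0}, {"translation": [0, 0, 0], "twist": 0, "hand": 0}, {"translation": [0, 0, 0], "twist": 0, "hand": 0}]}}

```text
time: 10.2
tool_pos: [0.5493, 0.2356, 0.042]
tool_rot: [0.0, 0.976, 0.219, -0.001]
contact_force: [-0.3, -0.4, -0.3]
gripper_width: 0.002
grasp_force: 0.0
```

```bash
python3 go.py 35.5 -7.2 42.3
```

```text
t 10.2 board xy mm [36.1 19.9] z 42.0 F board [ 0.2 -0.4 -0.3] grip 0.0 yaw err tool x vs board y -0.005
to (35.5, -7.2, 42.3) tool delta (units .1m) [-0.271 -0.005 -0.002]
```

Emit:
{"name": "apply_moves", "arguments": {"targets": [{"translation": [-0.06, 0, 0], "twist": 0, "hand": 0}, {"translation": [-0.05, 0, 0], "twist": 0, "hand": 0}, {"translation": [-0.04, 0, 0], "twist": 0, "hand": 0}, {"translation": [-0.04, 0, 0], "twist": 0, "hand": 0}, {"translation": [-0.03, 0, 0], "twist": 0, "hand": 0}, {"translation": [-0.03, 0, 0], "twist": 0, "hand": 0}, {"translation": [-0.02, 0, 0], "twist": 0, "hand": 0}, {"translation": [0, 0, 0], "twist": 0, "hand": 0}]}}

```text
time: 11.0
tool_pos: [0.5252, 0.224, 0.0436]
tool_rot: [0.0, 0.976, 0.219, 0.0]
contact_force: [0.4, 0.3, 0.5]
gripper_width: -0.002
grasp_force: 0.1
```

```bash
python3 go.py 35.5 -7.2 42.3
```

```text
t 11.0 board xy mm [36.1 -6.8] z 43.6 F board [-0.1  0.5  0.5] grip -0.0 yaw err tool x vs board y -0.006
to (35.5, -7.2, 42.3) tool delta (units .1m) [-0.004 -0.006  0.013]
```

Emit:
{"name": "apply_moves", "arguments": {"targets": [{"translation": [0.15, 0, 0], "twist": 0, "hand": 0}, {"translation": [0, 0, -0.4], "twist": 0, "hand": 0}, {"translation": [-0.2, 0, -0.4], "twist": 0, "hand": 0}, {"translation": [-0.3, -0.3, -0.4], "twist": 0, "hand": 0}, {"translation": [-0.3, -0.3, -0.4], "twist": 0, "hand": 0}, {"translation": [-0.2, -0.35, 0], "twist": 0, "hand": 0}, {"translation": [0, 0, 0], "twist": 0, "hand": 0}, {"translation": [0, 0, 0], "twist": 0, "hand": 0}]}}

```text
time: 11.8
tool_pos: [0.4188, 0.2698, 0.192]
tool_rot: [0.0, 0.976, 0.22, 0.0]
contact_force: [0.6, -0.6, -0.5]
gripper_width: 0.005
grasp_force: 0.0
```

```bash
python3 go.py; python3 -c "
from h import *
save('wrist','w5.png',s=1.5)"
```

```text
t 11.8 board xy mm [-51.2 -83. ] z 192.0 F board [ 0.8  0.3 -0.5] grip 0.01 yaw err tool x vs board y -0.004
```

View pics/w5.png

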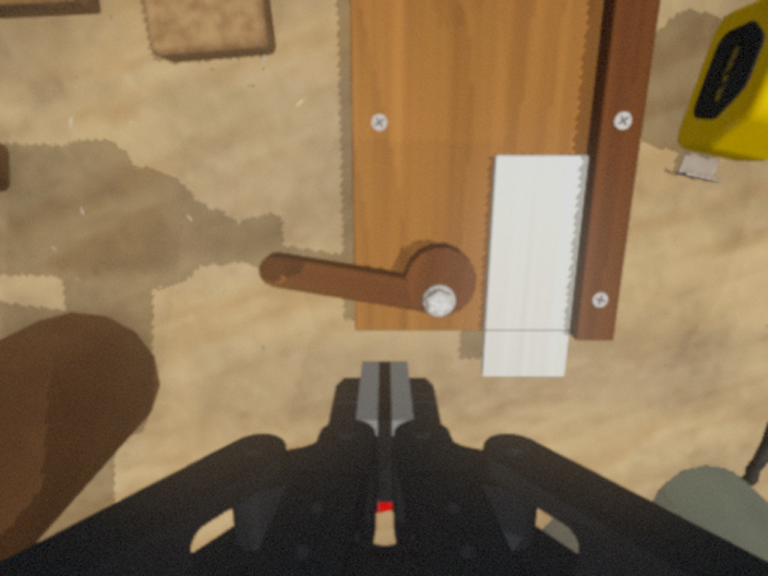

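The line at y≈331 is level with the board end (y≈330), with the blank flush on the fence. The lever runs from the bolt at (439,298) to its tip at (262,268). I check these numbers and plan the lever arc.

```bash
cat > arc.py <<'E'
from go import *
b=B.copy(); b[:2]=tf(B,[[.0065,-.0007]])[0]
def board(p): return inv(b,p)[0]*1000
def C(a,r=75,over=0):
    a=np.radians(a);u=np.array([np.cos(a),np.sin(a)]);n=np.array([np.sin(a),-np.cos(a)])
    return np.array([-26.5,-95])+r*u-n*(9+7*abs(n[0])+12*abs(n[1])-over)
E
python3 - <<'E'
from arc import *
P=lambda c:(np.array(c,float)+.5)/1.5-.5
def f(px,z): return board(ray('wrist',P([px]),z)[0]).round(1)
print('edge',f((355,330),.018),f((470,330),.018),f((573,339),.034),'line',f((485,331),.024),f((566,332),.024),'end',f((484,376),.024),f((566,376),.024),'+y',f((495,155),.024),f((587,156),.024))
tip=f((262,268),.035);print('tip',tip,'bolt',f((439,298),.042),np.degrees(np.arctan2(tip[1]+95,tip[0]+26.5)))
s=state();print(s['joint_pos'].round(2) if hasattr(s['joint_pos'],'round') else s['joint_pos']);p=s['tool_pos'];print('tcp',board(p[:2]).round(1))
L=[C(168,75,-12)]+[C(a) for a in range(168,84,-7)]
print(np.round(L,1).tolist())
print('deltas tool x(=board y),tool y(=board x)',np.round(np.diff(np.array(L),axis=0)[:,::-1]/100,3).tolist())
E
```

```text
edge [ -74.9 -119.1] [  -5.2 -119.4] [  51.4 -119.2] line [   2.7 -117.8] [  50.7 -118.7] end [   3.5 -147. ] [  53.3 -147.1] +y [  2.9 -17.1] [ 52.3 -18. ]
tip [-124.3  -76.3] bolt [-27.1 -91.9] 169.17532646061392
[ 0.42 -0.21  1.97 -0.    1.39  1.55]
tcp [-57.1 -82. ]
[[-107.0, -112.9], [-104.5, -101.1], [-104.8, -92.0], [-103.9, -82.7], [-101.9, -73.3], [-98.5, -64.2], [-94.0, -55.4], [-88.2, -47.1], [-81.2, -39.6], [-73.1, -32.9], [-64.1, -27.4], [-54.4, -23.2], [-44.0, -20.3]]
deltas tool x(=board y),tool y(=board x) [[0.117, 0.025], [0.091, -0.003], [0.093, 0.009], [0.093, 0.021], [0.092, 0.033], [0.088, 0.046], [0.083, 0.058], [0.075, 0.07], [0.066, 0.08], [0.055, 0.09], [0.043, 0.098], [0.029, 0.104]]
```

Emit:
{"name": "apply_moves", "arguments": {"targets": [{"translation": [-0.2, -0.3, 0], "twist": 0, "hand": 0}, {"translation": [-0.14, -0.2, 0.2], "twist": 0, "hand": 0}, {"translation": [0, 0, 0.4], "twist": 0, "hand": 0}, {"translation": [0, 0, 0.4], "twist": 0, "hand": 0}, {"translation": [0, 0, 0.3], "twist": 0, "hand": 0}, {"translation": [0, 0, 0.18], "twist": 0, "hand": 0}, {"translation": [0, 0, 0], "twist": 0, "hand": 0}, {"translation": [0, 0, 0], "twist": 0, "hand": 0}]}}

```text
time: 12.65
tool_pos: [0.3677, 0.2997, 0.0437]
tool_rot: [0.0, 0.976, 0.219, -0.001]
contact_force: [-0.3, -0.5, 1.0]
gripper_width: -0.001
grasp_force: 0.0
```

```bash
python3 -c "
from arc import *
p,R=rep();print(board(p[:2]),p[2])"
```

```text
t 12.65 board xy mm [-100.3 -116.1] z 43.7 F board [ 0.3 -0.5  1. ] grip -0.0 yaw err tool x vs board y -0.007
[-106.77839254 -115.38682951] 0.04373309994236003
```

Now I swing the lever along the arc.

Emit:
{"name": "apply_moves", "arguments": {"targets": [{"translation": [0.07, 0.01, 0], "twist": 0, "hand": 0}, {"translation": [0.07, 0.01, 0], "twist": 0, "hand": 0}, {"translation": [0.09, 0, 0], "twist": 0, "hand": 0}, {"translation": [0.09, 0.01, 0], "twist": 0, "hand": 0}, {"translation": [0.09, 0.02, 0], "twist": 0, "hand": 0}, {"translation": [0.09, 0.035, 0], "twist": 0, "hand": 0}, {"translation": [0.085, 0.045, 0], "twist": 0, "hand": 0}, {"translation": [0, 0, 0], "twist": 0, "hand": 0}]}}

```text
time: 13.45
tool_pos: [0.4271, 0.3137, 0.0442]
tool_rot: [-0.0, 0.976, 0.219, 0.001]
contact_force: [-1.2, -0.0, -0.6]
gripper_width: -0.0
grasp_force: 0.2
```

```bash
python3 -c "
from arc import *
p,R=rep();print(board(p[:2]),p[2])"
```

```text
t 13.45 board xy mm [-87.1 -56.5] z 44.2 F board [-0.5 -1.1 -0.6] grip -0.0 yaw err tool x vs board y -0.006
[-93.62338984 -55.75060385] 0.044150538971493014
```

Emit:
{"name": "apply_moves", "arguments": {"targets": [{"translation": [0.083, 0.058, 0], "twist": 0, "hand": 0}, {"translation": [0.075, 0.07, 0], "twist": 0, "hand": 0}, {"translation": [0.066, 0.08, 0], "twist": 0, "hand": 0}, {"translation": [0.055, 0.09, 0], "twist": 0, "hand": 0}, {"translation": [0.043, 0.098, 0], "twist": 0, "hand": 0}, {"translation": [0.029, 0.1, 0], "twist": 0, "hand": 0}, {"translation": [0, 0, 0], "twist": 0, "hand": 0}]}}

```text
time: 14.15
tool_pos: [0.4793, 0.283, 0.044]
tool_rot: [-0.0, 0.976, 0.218, 0.0]
contact_force: [-3.1, 2.7, -0.1]
gripper_width: -0.001
grasp_force: 1.2
```

Emit:
{"name": "apply_moves", "arguments": {"targets": [{"translation": [0.01, 0.04, 0], "twist": 0, "hand": 0}, {"translation": [0, 0, 0], "twist": 0, "hand": 0}]}}

```text
time: 14.35
tool_pos: [0.4799, 0.2823, 0.044]
tool_rot: [-0.003, 0.976, 0.218, -0.001]
contact_force: [-9.3, 10.4, 1.2]
gripper_width: 0.002
grasp_force: 6.3
```

```bash
python3 -c "
from arc import *
p,R=rep();print(board(p[:2]),p[2])"
```

```text
t 14.35 board xy mm [-36.  -22.5] z 44.0 F board [-13.4  -3.9   1.2] grip 0.0 yaw err tool x vs board y -0.007
[-42.51262874 -21.76999521] 0.04395237271524103
```

Emit:
{"name": "apply_moves", "arguments": {"targets": [{"translation": [0, 0.03, 0], "twist": 0, "hand": 0}, {"translation": [0, 0, 0], "twist": 0, "hand": 0}]}}

```text
time: 14.55
tool_pos: [0.4801, 0.2817, 0.044]
tool_rot: [-0.005, 0.976, 0.218, -0.002]
contact_force: [-12.2, 18.1, 1.9]
gripper_width: 0.001
grasp_force: 10.6
```

```bash
python3 -c "
from arc import *
p,R=rep();print(board(p[:2]),p[2])
save('top','t3.png',(110,250,190,350),4.5)"
```

```text
t 14.55 board xy mm [-35.4 -22.6] z 44.0 F board [-21.6  -3.1   1.9] grip 0.0 yaw err tool x vs board y -0.008
[-41.9134621  -21.86379311] 0.043998523767280036
```

View pics/t3.png

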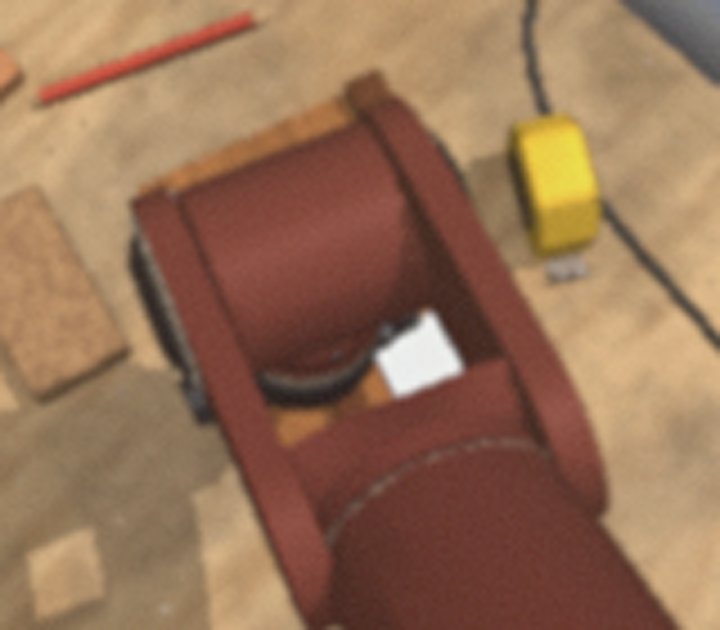

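Emit:
{"name": "apply_moves", "arguments": {"targets": [{"translation": [0, 0.03, 0], "twist": 0, "hand": 0}, {"translation": [0, 0, 0], "twist": 0, "hand": 0}]}}

```text
time: 14.8
tool_pos: [0.4803, 0.2812, 0.0441]
tool_rot: [-0.008, 0.976, 0.218, -0.002]
contact_force: [-15.4, 26.1, 2.4]
gripper_width: -0.003
grasp_force: 15.0
```

Emit:
{"name": "apply_moves", "arguments": {"targets": [{"translation": [0, -0.1, 0], "twist": 0, "hand": 0}, {"translation": [0, -0.2, 0], "twist": 0, "hand": 0}, {"translation": [0, 0, -0.4], "twist": 0, "hand": 0}, {"translation": [-0.2, 0, -0.4], "twist": 0, "hand": 0}, {"translation": [-0.3, 0.1, -0.4], "twist": 0, "hand": 0}, {"translation": [-0.2, 0.1, -0.3], "twist": 0, "hand": 0}, {"translation": [0, 0, 0], "twist": 0, "hand": 0}, {"translation": [0, 0, 0], "twist": 0, "hand": 0}]}}

```text
time: 15.6
tool_pos: [0.4181, 0.2543, 0.195]
tool_rot: [0.0, 0.976, 0.219, 0.003]
contact_force: [0.1, -0.1, -0.1]
gripper_width: -0.0
grasp_force: 0.0
```

```bash
python3 go.py; python3 -c "
from h import *
save('wrist','w6.png',s=1.5)"
```

```text
t 15.6 board xy mm [-37.5 -90.2] z 195.0 F board [ 0.1  0.1 -0.1] grip -0.0 yaw err tool x vs board y -0.006
```

View pics/w6.png

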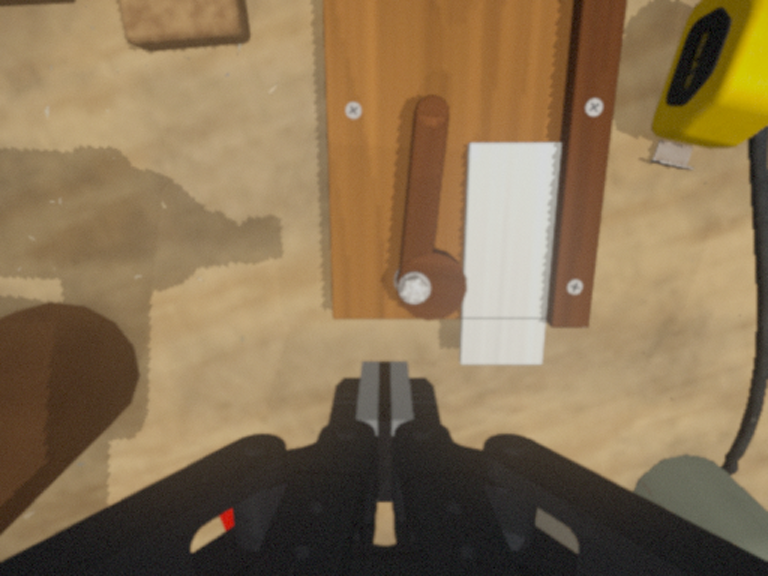

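The cam now bears on the blank at (465,285) and the lever points along +y with its tip at (433,96). The scribed line (y≈318) is level with the board end (y≈318). I check the lever angle.

```bash
python3 - <<'E'
from arc import *
P=lambda c:(np.array(c,float)+.5)/1.5-.5
def f(px,z): return board(ray('wrist',P([px]),z)[0]).round(1)
print('edge',f((334,318),.018),f((440,318),.018),'fence',f((549,326),.034),'line',f((462,318),.024),f((545,319),.024),'end',f((461,364),.024),f((543,364),.024),'+y',f((468,142),.024),f((560,142),.024))
t=f((433,96),.035);print('tip',t,'bolt',f((413,288),.042),np.degrees(np.arctan2(t[1]+95,t[0]+26.5)))
a,c=f((431,130),.035),f((417,255),.035);d=a-c;print(a,c,np.degrees(np.arctan2(d[1],d[0])))
E
```

```text
edge [ -74.7 -119.6] [ -10.5 -120. ] fence [  50.3 -119.8] line [   1.8 -118. ] [  51.  -118.9] end [   2.3 -147.6] [  52.1 -147.8] +y [  1.3 -18.1] [ 50.7 -18.6]
tip [-19.    4.1] bolt [-28.4 -94.5] 85.67204105697526
[-19.7 -12.2] [-26.  -77.6] 84.49765957381751
```

```bash
python3 -c "
from plant import *
print(job_done())"
```

```text
the job is handed in; nothing more can be done
None
```

The job is handed in: the blank lies flat on the fence with its marked end about 28 mm past the open end (the scribed line reads 1–2 mm short of level), and the cam lever is swung to about 85°, its stop. The sanding block, tape measure and pencil were not touched.

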